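# Stop the bench grinder rocking: screw its loose foot home with the T-handle hex key

### The job

The small bench grinder rocks because the levelling screw in its front right foot has worked upward. Take the big orange T-handle hex key out of the wooden block, find the hex socket sunk in the boss over that foot, and turn the screw clockwise, regrasping the handle as often as your wrist needs, until it is fully home and the grinder stands level on all four feet. Leave the key standing in the socket for my final check, and do not shove the grinder along the bench, pull out the small key or knock the other tools about.

Things in the scene. Friction and masses are not known exactly. Their poses are not given: they have to be found in the camera images.
- grinder: green bench grinder, 4.5 kg, loose on four feet at (+-65, +-100) mm. Origin on the bench plane under its middle, z up, x to the back, y to the left. Dark base 170 x 240 mm (x, y), top 36 mm high; motor (72 mm thick, along y, 24 mm behind the middle) and wheel guard up to 128 mm; switch box in front
- foot_boss (a point): centre of the top of the boss over the loose front right foot (-65, -100), 50 mm above the bench, 41 mm across, with a 28 mm round bore in which the screw sits (all four bosses look alike). This foot hangs 2 to 3.3 mm clear of the bench: pressed here with some 6 N the grinder rocks down on to it, and it comes back when let go. Axes as the grinder's
- foot_socket (a point): mouth of the hex socket in the loose foot's screw, on its axis; turns and moves with the screw. z up, x square to one of the six flats. Steel head 27 mm across; socket 16.8 mm across flats, 16 mm deep, with a countersink 2 mm deep and 22 mm wide. The mouth lies 12 mm below the top of the boss when the screw is home, 8.7 to 10 mm below it at the start
- foot_screw (a joint): turn of the loose foot's screw in rad: 0 fully home (a firm stop), positive as it is backed out anticlockwise seen from above; at the start 3.2 to 5.2. Right-hand thread, 4 mm to a turn: turning it clockwise from above drives screw and foot down. It turns against a steady friction of about 0.1 N m and stays where it is left.
- big_key: orange T-handle hex key, 0.28 kg, standing upright in the block. Origin at the middle of its lower tip, z up along the shaft to the handle, y along the handle bar, x square to one of the six flats. Shaft 16 mm across flats, its lowest 4 mm tapered to 11.5 mm; handle bar 110 mm long, 18 mm thick (x), 22 mm tall, rounded, centred 120 mm above the tip. It enters the socket when its flats match within about 5 degrees (every 60 degrees).
- key_handle (a point): centre of the big key's handle bar, 120 mm above its tip; axes as the key's. Grip it across the 18 mm.
- key_tip (a point): middle of the big key's lower tip; axes as the key's
- small_key: black T-handle hex key of 8 mm with an 80 mm bar centred 85 mm above its tip, standing in the same block; too small for the screw. Origin at its tip, y along the bar.
- key_block: fixed wooden block 56 x 140 x 48 mm (x, y, z), origin at the centre of its underside. Two round holes 42 mm deep: 20 mm wide at y +40 mm for the big key, 12 mm wide at y -40 mm for the small one.
- pliers: red-handled pliers lying on the bench, 193 mm long, a bystander
- tape_measure: yellow tape measure standing on the bench, 78 mm, a bystander

How it is judged (in metres and radians):
On the way, in this order (a step that is already met when the one before it is completed fails the run):
1. the big key has been drawn out of its block (z of key_tip in the frame of key_block above 0.05 m), for 0.1 s.
2. the big key's tip is down in the socket of the loose foot screw (z of key_tip in the frame of foot_socket below -0.01 m and horizontal distance between key_tip and foot_socket below 0.005 m), for 0.2 s.
At the end, for the whole second after the job is handed in: The foot screw is home within 0.25 rad (0.16 mm of foot height), the grinder stands level (within 0.35 degrees) and at rest, and the big key stands by itself in that screw's socket, at least 10 mm deep, its tip within 5 mm of the screw axis, within 8 degrees of upright and at rest (all of step 2 and value of joint foot_screw below 0.25 rad and angle between grinder's own z axis and vertical below 0.006 rad and linear speed of grinder below 0.01 m/s and angle between big_key's own z axis and vertical below 0.15 rad and linear speed of big_key below 0.02 m/s); the robot touches nothing.
It fails at once if the grinder is shoved or lifted more than 30 mm from its place (distance of grinder from where it was at the start of the episode above 0.03 m).
It fails at once if the small key is pulled up out of its hole by more than 20 mm (distance of small_key from where it was at the start of the episode above 0.02 m).
It fails at once if the pliers or the tape measure are knocked more than 30 mm (distance of any of pliers, tape_measure from where it was at the start of the episode above 0.03 m).
It also fails if it takes over 64 s, if anything falls off the work surface, if the arm or the gripper's body presses on something with over 40 N, if the wrist force passes 120 N, or if a joint passes its speed limit or range.

### The arm

A 6-joint arm with a two-finger parallel gripper is mounted at the origin on a cart in front of the work surface, level with it; the furniture and walls round the work are solid. World frame = base frame: x ahead of the robot, y to its left, z up, the work surface at z = 0. Lengths are in m, angles in degrees, forces in N, time in s.
With the tool pointing down it reaches from about 0.375 to 0.9 m from the base axis. Payload 3.1 kg.
Tool frame: the origin (TCP) lies where the fingers leave the gripper's body, on its centre line; the fingertips stand 70 mm ahead of it and the grasp point (between the pads) lies 51 mm ahead of it; z points along the fingers, y is the line along which they close (so a half turn about z gives the same grasp; the last joint's range is limited). The gripper opens to 87 mm and grips with 3 to 60 N. Pads are 19 mm wide; open, the fingers measure 117 mm over their backs; the gripper's body (75 mm by 190 mm) begins 51 mm behind the grasp point.
Start: joints at [-84.253, 30.224, 82.088, -0, 67.689, -10.227], TCP at [0.172, -0.601, 0.292] pointing down, gripper open.
Joint ranges: [-176.69, 176.69], [-43.24, 126.21], [12.49, 139.97], [-82, 262], [0, 151.66], [-163.58, 163.58]. Speed limits (degrees/s): [159.86, 159.86, 180, 180, 180, 180].

### API

Orientations are given as [roll, pitch, yaw] about the fixed x, y, z axes, in that order (R = Rz(yaw) Ry(pitch) Rx(roll)).
In Python, from station import readout, cams, job gives the robot as it stands.
- The arm moves only by the tool arm_command, never from a script. Its argument "targets" is a list of rows, each a list of 6 numbers: the shift along the tool's x, y, z normalised to -1 to 1, where 1 is 0.04 m, then the turn, a rotation vector about the tool's x, y, z normalised to -1 to 1, where 1 is 6 degrees. A call has 1 to 5 rows; each row shifts and turns the commanded pose from where the row before left it, along the tool's axes as they then stand; what a row does not reach is not made up. A row lasts 1/10 s, in which the tool goes at most 50 mm and 8.59 degrees, less where a joint would pass 70% of its speed; a pose out of reach is approached as far as the arm can. A call with a number of a shift or a turn outside -1 to 1 is refused whole. A call with a gripper value outside its range is refused whole. "grip" is the finger opening in mm, from 0 to 87, set as the call begins (left out, the last holds). The fingers move at their own pace and stop on an object; "newtons" is the grip in N (left out, the last holds). Time passes only in rows, so rows that do not move let the fingers close. It gives the time, the measured TCP pose, the force, the opening and the grip force at its end, in the units of the state.
- readout.get_state(): the state, without advancing time (a new reading comes with each control period).
- cams.grab_frame(name): name is "scene" or "top"; returns the picture (384x512x3 uint8, red, green, blue); there is no depth.
- cams.camera_model(name): a dict with "intrinsics" (3x3 intrinsics, pixels), "k1" (the pictures are not rectified: a ray, as slopes to the right and down, at radius r is drawn at 1 + k1 r^2 times it, then the intrinsics apply), "camera_from_world" (4x4, takes a point from world to camera coordinates). Camera axes: x right, y down, z forward; pixel columns grow to the right and rows downward; lengths in m; the calibration is good to about 2 mm. A picture is of the moment at which its call begins. camera_model takes no time and is no camera call.
- job.job_done(): hands the job in; it is judged then, once.
The state is a dict: "t": time; "q": joint angles; "qvel": joint speeds; "joint_torque": joint torques, N m; "tcp_pos": TCP position; "tool_rot": TCP orientation; "ft_force": force on the tool from outside, world axes, zero at the start; "torque": the same for the moment, N m; "grip_width": finger opening in m; "grasp_force": force on a finger pad.
Only numpy, scipy, OpenCV 4.12 (cv2) and the standard library are available. Lean on these libraries where they do the work, as an engineer would, in place of code of your own. Each camera call takes 0.05 s, during which the arm holds its last target. There are 200 camera calls.

## Working session

There is one attempt and no reset: what is moved stays moved. The work goes in short steps, Python scripts to look and compute and a tool call to move; the robot and the scene stay as the last step left them, time stands still between calls to the robot, and variables do not carry over. Pictures are saved under pics/ and viewed, at most 10 in all, crops included, and the job is handed in when it is done.

Besides the shell and the picture viewer there is one more tool, called after "Emit:" by a JSON object that holds its "op" and its "data". arm_command: Moves the arm, as the interface text tells. Scaled input: -1 to 1 covers 0.04 m each way for a shift and 6 degrees each way for a turn. Its arguments: {"type":"object","properties":{"targets":{"type":"array"},"grip":{"type":"number"},"newtons":{"type":"number"}},"required":["targets"]}

```bash
ls; mkdir -p pics; python3 - <<'E'
from station import readout,cams
import cv2
for n in("scene","top"):
    im=cams.grab_frame(n); cv2.imwrite(f"pics/{n}0.png",im[:,:,::-1]); m=cams.camera_model(n); print(n,m)
print(readout.get_state())
E
```

```text
pics
scene {'intrinsics': array([[402.30509238,   0.        , 256.57723635],
       [  0.        , 402.30509238, 188.5904981 ],
       [  0.        ,   0.        ,   1.        ]]), 'k1': -0.08006590634153526, 'camera_from_world': array([[ 0.85030395, -0.52622113, -0.00863166, -0.50366406],
       [-0.32447346, -0.51125232, -0.79582538,  0.22616813],
       [ 0.41436718,  0.67949422, -0.60546466,  1.04669432],
       [ 0.        ,  0.        ,  0.        ,  1.        ]])}
top {'intrinsics': array([[364.89010947,   0.        , 252.53425907],
       [  0.        , 364.89010947, 187.04060566],
       [  0.        ,   0.        ,   1.        ]]), 'k1': -0.0040706831903959215, 'camera_from_world': array([[ 0.02608858, -0.99958428,  0.012274  , -0.07822219],
       [-0.99243124, -0.02737185, -0.1197122 ,  0.51653193],
       [ 0.11999839, -0.00905798, -0.99273276,  1.19903298],
       [ 0.        ,  0.        ,  0.        ,  1.        ]])}
{'t': 0.1, 'q': array([-8.42518573e+01,  3.02739387e+01,  8.21491512e+01,  1.53412345e-04,
        6.76890725e+01, -1.02290429e+01]), 'qvel': array([-0.06663554, -0.0999986 , -0.1272629 ,  0.05990695, -0.02643398,
        0.01745601]), 'joint_torque': array([-6.18926988e-04, -4.40986347e+01, -1.77151144e+01,  6.34610583e-02,
        5.34216268e-02, -3.97436929e-05]), 'tcp_pos': array([ 0.17199136, -0.60032426,  0.29136555]), 'tool_rot': array([-1.79889645e+02, -2.00577701e-02,  1.59771080e+01]), 'ft_force': array([ 0.73297754,  0.12913779, -0.54555608]), 'torque': array([ 0.01574036,  0.01764389, -0.00091313]), 'grasp_force': 0.0, 'grip_width': 0.08722609906664155}
```

View pics/scene0.png

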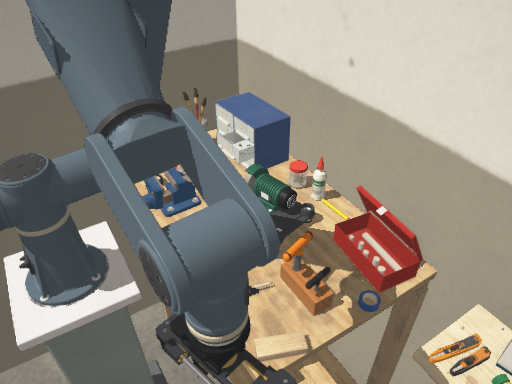

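View pics/top0.png

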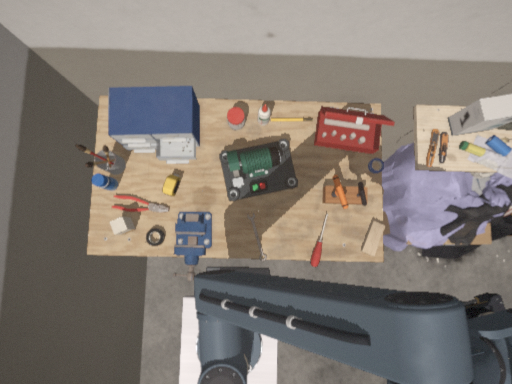

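The scene view shows the grinder behind the arm and the block with the keys at about (305,280). The top view shows the grinder around (260,170), with its front right boss near (292,182), the big key at (340,192) and the small key at (363,192). I'll zoom in on the top view next.

```bash
cat > h.py <<'E'
import numpy as np,cv2
from station import readout,cams,job
def grab(n,k=1):
    return np.mean([cams.grab_frame(n).astype(float) for _ in range(k)],0).astype(np.uint8)
def ray(n,u,v):
    m=cams.camera_model(n);K=m["intrinsics"];T=m["camera_from_world"]
    d=np.array([(u-K[0,2])/K[0,0],(v-K[1,2])/K[1,1]]);s=d.copy()
    for _ in range(20): s=d/(1+m["k1"]*(s@s))
    R=T[:3,:3];return -R.T@T[:3,3],R.T@np.r_[s,1]
def onz(n,u,v,z):
    o,d=ray(n,u,v);return o+d*(z-o[2])/d[2]
def proj(n,p):
    m=cams.camera_model(n);K=m["intrinsics"];c=(m["camera_from_world"]@np.r_[p,1])[:3];s=c[:2]/c[2]
    s=s*(1+m["k1"]*(s@s));return s*[K[0,0],K[1,1]]+[K[0,2],K[1,2]]
def crop(n,im,x0,y0,x1,y1,f,name):
    c=cv2.resize(im[y0:y1,x0:x1],None,fx=f,fy=f,interpolation=cv2.INTER_CUBIC);cv2.imwrite("pics/"+name,c[:,:,::-1])
E
python3 - <<'E'
from h import *
im=grab("top",4);np.save("top.npy",im)
crop("top",im,210,130,380,220,4.7,"c1.png")
hsv=cv2.cvtColor(im,cv2.COLOR_RGB2HSV)
m=cv2.inRange(hsv,(5,190,120),(16,255,255));n,l,s,c=cv2.connectedComponentsWithStats(m)
for i in range(1,n):
    if s[i,4]>15:print(s[i],c[i])
s0=grab("scene",4);np.save("scene.npy",s0);crop("scene",s0,235,150,345,320,3.5,"c2.png")
E
```

```text
(no output)
```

View pics/c1.png

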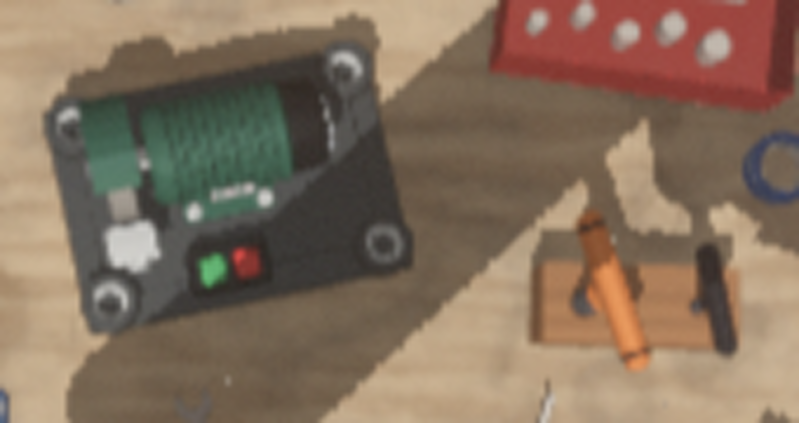

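View pics/c2.png

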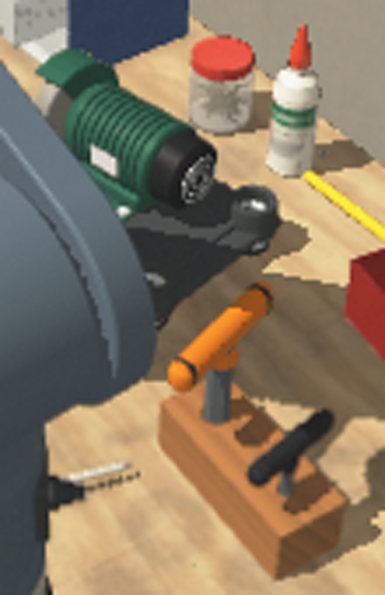

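Crop c1 (4.7× from (210,130)) shows the bosses at FR (382,244), FL (112,300), BL (70,125) and BR (347,68). The orange bar runs (591,222) to (637,360) and its shaft enters the block near (585,300). The small key's bar is centred near (715,298). Crop c2 (3.5× from (235,150)) shows the bar from (180,376) to (263,297).

```bash
cat >> h.py <<'E'
def tri(u1,u2):
    (o1,d1),(o2,d2)=ray("top",*u1),ray("scene",*u2)
    t=np.linalg.lstsq(np.c_[d1,-d2],o2-o1,rcond=None)[0];a,b=o1+t[0]*d1,o2+t[1]*d2
    return (a+b)/2,np.linalg.norm(a-b)
def bar(im,box,lo=(4,150,60),hi=(16,255,255)):
    x0,y0,x1,y1=box;f=4;c=cv2.resize(im[y0:y1,x0:x1],None,fx=f,fy=f,interpolation=cv2.INTER_CUBIC)
    m=cv2.inRange(cv2.cvtColor(c,cv2.COLOR_RGB2HSV),lo,hi)
    cs=max(cv2.findContours(m,0,2)[0],key=cv2.contourArea)
    r=cv2.minAreaRect(cs);b=cv2.boxPoints(r)
    e=[(b[i]+b[(i+1)%4])/2 for i in range(4)]
    L=[np.linalg.norm(e[0]-e[2]),np.linalg.norm(e[1]-e[3])];e=[e[0],e[2]] if L[0]>L[1] else [e[1],e[3]]
    e.sort(key=lambda p:p[1]);return [(p+.5)/f-.5+[x0,y0] for p in e],max(L)/f,min(L)/f
E
python3 - <<'E'
from h import *
np.set_printoptions(precision=4,suppress=True)
t,s=np.load("top.npy"),np.load("scene.npy")
c=lambda x,y:(210+x/4.7,130+y/4.7)
for n,p in dict(FR=(382,244),FL=(112,300),BL=(70,125),BR=(347,68)).items(): print(n,onz("top",*c(*p),.05)[:2])
e,L,w=bar(t,(320,170,358,215));print("top bar",e,L,w)
E=[onz("top",*p,.127) for p in e];print(E,np.linalg.norm(E[0]-E[1]),(E[0]+E[1])/2,np.degrees(np.arctan2(*(E[0]-E[1])[1::-1])))
e2,L,w=bar(s,(275,225,317,268));print("sc bar",e2,L,w)
print(tri(e[0],e2[0]),tri(e[1],e2[1]))
for q in((585,300),(697,303)):print("hole",onz("top",*c(*q),.048))
print("block top corners",[onz("top",*c(*q),.048)[:2] for q in((537,345),(735,350),(537,262),(738,262))])
print(tri(c(382,244),c(382,244))[1])
E
```

```text
FR [ 0.537  -0.1928]
FL [ 0.4919 -0.0028]
BL [0.6164 0.0311]
BR [ 0.6637 -0.1659]
top bar [array([334.9225, 178.2547]), array([344.2059, 207.6521])] 30.828321 8.745356
[array([ 0.5417, -0.3203,  0.127 ]), array([ 0.4504, -0.3491,  0.127 ])] 0.09565994557696594 [ 0.4961 -0.3347  0.127 ] 17.4933275384227
sc bar [array([308.4165, 232.1002]), array([281.8753, 267.9308])] 44.589985 15.111337
(array([ 0.5419, -0.3192,  0.1354]), np.float64(0.003386410913018788)) (array([ 0.4484, -0.3544,  0.0985]), np.float64(0.009061344233567001))
hole [ 0.5012 -0.3375  0.048 ]
hole [ 0.5013 -0.4171  0.048 ]
block top corners [array([ 0.4684, -0.3035]), array([ 0.4686, -0.4438]), array([ 0.5274, -0.3033]), array([ 0.5314, -0.4466])]
0.06212985137807728
```

Emit:
{"op": "arm_command", "data": {"targets": [[0.8,-0.344,0,0,0,0],[0.8,-0.344,0,0,0,0],[0.8,-0.344,0,0,0,0],[0.8,-0.344,0,0,0,0],[0.8,-0.344,0,0,0,0]], "grip": 50}}

```text
t: 1.0
tcp_pos: [0.3078, -0.4898, 0.2924]
tool_rot: [180.0, -0.0, 16.0]
ft_force: [1.3, 0.0, 0.2]
grip_width: 0.0556
grasp_force: 0.0
```

Emit:
{"op": "arm_command", "data": {"targets": [[0.8,-0.344,0,0,0,0],[0.8,-0.344,0,0,0,0],[0.8,-0.344,0,0,0,0],[0.8,-0.344,0,0,0,0],[0.8,-0.344,0,0,0,0]]}}

```text
t: 1.5
tcp_pos: [0.4429, -0.3795, 0.2924]
tool_rot: [180.0, -0.0, 16.0]
ft_force: [0.5, -1.1, 0.1]
grip_width: 0.05
grasp_force: 0.0
```

Emit:
{"op": "arm_command", "data": {"targets": [[0.8,-0.344,0,0,0,0],[0.8,-0.344,0,0,0,0],[0,0,0,0,0,-1],[0,0,0,0,0,-1],[0,0,0,0,0,-1]]}}

```text
t: 2.0
tcp_pos: [0.4962, -0.3359, 0.2923]
tool_rot: [180.0, 0.0, 34.3]
ft_force: [0.3, 0.3, -0.4]
grip_width: 0.0501
grasp_force: 0.0
```

Emit:
{"op": "arm_command", "data": {"targets": [[0,0,0,0,0,-1],[0,0,0,0,0,-1],[0,0,0,0,0,-1],[0,0,0,0,0,-1],[0,0,0,0,0,-1]]}}

```text
t: 2.5
tcp_pos: [0.4958, -0.3364, 0.2923]
tool_rot: [180.0, 0.0, 64.2]
ft_force: [-0.1, -0.4, 0.2]
grip_width: 0.0497
grasp_force: 0.0
```

Emit:
{"op": "arm_command", "data": {"targets": [[0,0,0,0,0,-1],[0,0,0,0,0,-1],[0,0,0,0,0,-1],[0,0,0,0,0,-1],[0,0,0,0,0,-1]]}}

```text
t: 3.0
tcp_pos: [0.4958, -0.3364, 0.2923]
tool_rot: [180.0, 0.0, 94.2]
ft_force: [-1.3, 0.1, -0.1]
grip_width: 0.0501
grasp_force: 0.0
```

Emit:
{"op": "arm_command", "data": {"targets": [[0,0,0,0,0,-1],[0,0,0,0,0,-1],[0,0,0,0,0,-1],[0,0,0,0,0,-1],[0,0,0,0,0,-1]]}}

```text
t: 3.5
tcp_pos: [0.4958, -0.3364, 0.2923]
tool_rot: [180.0, 0.0, 124.2]
ft_force: [0.4, 0.6, -0.1]
grip_width: 0.0503
grasp_force: 0.0
```

Emit:
{"op": "arm_command", "data": {"targets": [[0,0,0,0,0,-1],[0,0,0,0,0,-1],[0,0,0,0,0,-1],[0,0,0,0,0,-1],[0,0,0,0,0,-1]]}}

```text
t: 4.0
tcp_pos: [0.4958, -0.3364, 0.2923]
tool_rot: [-180.0, 0.0, 154.2]
ft_force: [0.7, -0.8, -0.1]
grip_width: 0.0501
grasp_force: 0.0
```

Emit:
{"op": "arm_command", "data": {"targets": [[0,0,0,0,0,-1],[0,0,0,0,0,-1],[0,0,0,0,0,-1],[0,0,0,0,0,-1],[0,0,0,0,0,-1]]}}

```text
t: 4.5
tcp_pos: [0.4958, -0.3364, 0.2923]
tool_rot: [-180.0, 0.0, -175.8]
ft_force: [-0.0, 0.1, 0.2]
grip_width: 0.0499
grasp_force: 0.0
```

Emit:
{"op": "arm_command", "data": {"targets": [[0,0,0,0,0,-1],[0,0,0,0,0,-1],[0,0,0,0,0,0]]}}

```text
t: 4.8
tcp_pos: [0.4958, -0.3364, 0.2923]
tool_rot: [-180.0, 0.0, -164.0]
ft_force: [-0.7, 0.5, 0.4]
grip_width: 0.0499
grasp_force: 0.0
```

```bash
python3 - <<'E'
from h import *
s=readout.get_state();print(s["t"],s["q"],s["tcp_pos"],s["tool_rot"],s["ft_force"],s["torque"])
im=grab("scene",2);np.save("scene.npy",im);crop("scene",im,180,110,350,310,3,"c3.png")
E
```

```text
4.8 [-4.48371313e+01  2.82080717e+01  8.59253302e+01  1.37663497e-03
  6.58565782e+01 -1.50801283e+02] [ 0.49578593 -0.33643461  0.29232662] [-1.79991866e+02  5.98475761e-03 -1.64036411e+02] [-0.74216198  0.48499067  0.37642076] [ 0.16298897 -0.11526536  0.01876306]
```

View pics/c3.png

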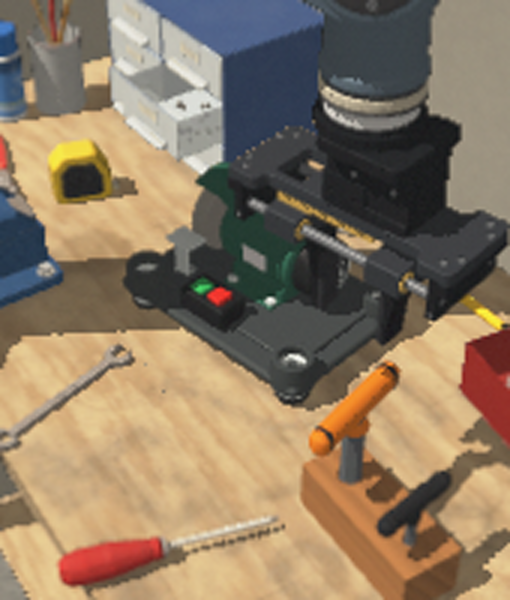

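Now unobstructed, crop c3 (3× from (180,110)) shows the front right boss mouth near (292,358), with the bar ends at about (317,444) and (395,369).

```bash
python3 - <<'E'
from h import *
np.set_printoptions(precision=4,suppress=True)
t,s=np.load("top.npy"),np.load("scene.npy")
sc=lambda x,y:(180+x/3,110+y/3)
print("boss tri",tri((210+382/4.7,130+244/4.7),sc(292,358)),"scene z.05",onz("scene",*sc(292,358),.05))
A=(210+588/4.7,130+212/4.7);B=(210+640/4.7,130+368/4.7)
print("bar",tri(A,sc(395,369)),tri(B,sc(317,444)))
for p in((357,356),):print("mid scene onz",onz("scene",*sc(*p),.127))
# refined bosses: bright centre
for n,box in dict(top=(283,174,301,190),scene=(270,222,285,237)).items():
    im=t if n=="top" else s;x0,y0,x1,y1=box;g=im[y0:y1,x0:x1].max(2).astype(int);print(n,box);print(g)
E
```

```text
boss tri (array([ 0.5387, -0.1937,  0.0473]), np.float64(0.002901461067975415)) scene z.05 [ 0.5384 -0.1965  0.05  ]
bar (array([ 0.5521, -0.3209,  0.1288]), np.float64(0.0017559545167541652)) (array([ 0.4499, -0.3551,  0.13  ]), np.float64(0.0032651981412578105))
mid scene onz [ 0.5374 -0.2906  0.127 ]
top (283, 174, 301, 190)
[[ 60  62  60  59  61  61  58  60  60  61  59  62  85 105 106 105 102 102]
 [ 60  60  60  60  58  60  57  61  57  59  60  61  77 104 107 106 105 105]
 [ 62  59  61  60  59  58  59  61  63  60  60  59  71 105 110 109 108 107]
 [ 59  60  61  59  54  59  64  75  75  72  70  62  63  94 109 111 112 111]
 [ 60  61  59  55  57  71  92 100  99  97  95  78  63  73  99 111 112 110]
 [ 60  60  60  56  62  90 102 104  97 102 111 101  68  64  79 107 110 106]
 [ 58  59  57  56  69 104  87  80  70  80  97 110  80  65  69 105 107 108]
 [ 62  58  56  59  69 110  82  64  63  64  78 109  93  66  67 104 108 108]
 [ 58  56  54  57  66  99  80  62  62  63  73 108  93  65  66 103 107 110]
 [ 58  59  54  58  64  81  93  74  64  73  81 110  84  65  70 105 109 111]
 [ 60  59  56  56  5
[... 703 characters left out ...]
9  78]
 [ 96  82  78  72  51  48  50  49  56  58  64  81  79  77  77]
 [ 79  80  68  49  47  48  50  50  56  60  62  65  84  80  65]
 [ 80  79  67  48  79  83 217 223 199 201 112  70  76  80  75]
 [ 81  81  68  79 117 194 169 184 237 246 235 157  77  81  67]
 [ 70  81  78  90 121 128 108  99 118 188 215 232 104  79  62]
 [ 70  77  81  82  99 105  70  81  85 119 119 132  83  71  49]
 [ 71  71  79  83  84  82  71  71  72  81  80  81  64  47  46]
 [ 70  70  70  69  75  78  81  80  76  73  69  52  48  48  46]
 [ 71  71  70  69  67  66  61  58  57  53  49  47  47  46  46]
 [ 72  71  69  69  66  64  60  58  57  52  48  46  49  44  45]
 [ 75  70  69  67  66  63  61  57  53  52  48  48  47  45  46]]
```

```bash
python3 - <<'E'
from h import *
np.set_printoptions(precision=4,suppress=True)
t=np.load("top.npy")
x0,y0,x1,y1=286,176,297,188;g=t[y0:y1,x0:x1].max(2).astype(float);w=np.clip(g-70,0,None)
yy,xx=np.mgrid[y0:y1,x0:x1];c=((w*xx).sum()/w.sum(),(w*yy).sum()/w.sum());print(c)
m=(g>72).astype(np.uint8);cs=max(cv2.findContours(m,0,1)[0],key=cv2.contourArea);print(cv2.minEnclosingCircle(cs))
for p in(c,(291.1,181.5)):print(onz("top",*p,.041),onz("top",*p,.05))
print(onz("scene",276.8,228.9,.05))
k=lambda x,y,f,a,b:((x+.5)/f-.5+a,(y+.5)/f-.5+b)
for a,b in(((588,212),(395,369)),((640,368),(317,444))):print(tri(k(*a,4.7,210,130),k(*b,3,180,110)),onz("top",*k(*a,4.7,210,130),.127))
E
```

```text
(np.float64(291.89708404802747), np.float64(180.93396226415095))
((5.457446575164795, 5.244680881500244), 4.488024711608887)
[ 0.5416 -0.1958  0.041 ] [ 0.5403 -0.1948  0.05  ]
[ 0.5396 -0.1932  0.041 ] [ 0.5383 -0.1921  0.05  ]
[ 0.5382 -0.1943  0.05  ]
(array([ 0.5529, -0.3195,  0.1285]), np.float64(0.0006911156455567186)) [ 0.5529 -0.3197  0.127 ]
(array([ 0.4506, -0.3538,  0.1296]), np.float64(0.0021567489775656972)) [ 0.4498 -0.3539  0.127 ]
```

Emit:
{"op": "arm_command", "data": {"targets": [[-0.13,-0.05,0.4,0,0,-0.4],[0,0,0.8,0,0,0],[0,0,0.8,0,0,0],[0,0,0.6,0,0,0],[0,0,0.25,0,0,0]]}}

```text
t: 5.4
tcp_pos: [0.5003, -0.336, 0.1758]
tool_rot: [179.8, -0.1, -161.7]
ft_force: [-0.1, 0.4, -1.1]
grip_width: 0.0501
grasp_force: 0.0
```

Emit:
{"op": "arm_command", "data": {"targets": [[0,0,0,0,0,0],[0,0,0,0,0,0],[0,0,0,0,0,0],[0,0,0,0,0,0]], "grip": 5, "newtons": 40}}

```text
t: 5.8
tcp_pos: [0.5019, -0.3374, 0.1797]
tool_rot: [-179.9, 0.1, -161.6]
ft_force: [0.4, 0.9, 0.1]
grip_width: 0.0259
grasp_force: 0.0
```

```bash
python3 - <<'E'
from h import *
s=readout.get_state();print(s["q"],s["tcp_pos"],s["tool_rot"],s["ft_force"],s["torque"],s["grip_width"],s["grasp_force"])
E
```

```text
[-4.44892634e+01  3.68657747e+01  9.06746346e+01  6.80134217e-04
  5.22957821e+01 -1.52858000e+02] [ 0.50189663 -0.3374276   0.17972078] [-1.79854476e+02  7.52088519e-02 -1.61631583e+02] [0.39877111 0.88979352 0.10728477] [ 0.1204918  -0.15959093  0.00786901] 0.02591854333533373 0.0
```

Emit:
{"op": "arm_command", "data": {"targets": [[0,0,0.05,0,0,0],[0,0,0,0,0,0],[0,0,0,0,0,0],[0,0,0,0,0,0],[0,0,0,0,0,0]]}}

```text
t: 6.3
tcp_pos: [0.5018, -0.3372, 0.1775]
tool_rot: [-179.9, 0.1, -161.6]
ft_force: [-0.8, 0.3, 5.4]
grip_width: 0.0173
grasp_force: 39.9
```

Emit:
{"op": "arm_command", "data": {"targets": [[0,0,-0.5,0,0,0],[0,0,-0.8,0,0,0],[0,0,-0.6,0,0,0],[0,0,0,0,0,0],[0,0,0,0,0,0]]}}

```text
t: 6.8
tcp_pos: [0.5009, -0.3365, 0.2516]
tool_rot: [180.0, -0.0, -161.6]
ft_force: [0.0, 0.3, -3.0]
grip_width: 0.0176
grasp_force: 39.9
```

```bash
python3 - <<'E'
from h import *
s=readout.get_state();print(s["t"],s["q"],s["tcp_pos"],s["tool_rot"],s["ft_force"],s["torque"],s["grip_width"],s["grasp_force"])
im=grab("scene",2);np.save("scene.npy",im);crop("scene",im,210,140,350,310,3.5,"c4.png")
E
```

```text
6.8 [-4.44941249e+01  3.13095891e+01  8.75939726e+01  8.03832108e-04
  6.11478292e+01 -1.52867662e+02] [ 0.50087259 -0.33649124  0.25159865] [ 1.79953943e+02 -2.28103992e-02 -1.61626842e+02] [ 0.0150052   0.31418086 -3.04544398] [ 0.12183022 -0.11058674  0.0164293 ] 0.017589824658616048 39.90223875269294
```

View pics/c4.png

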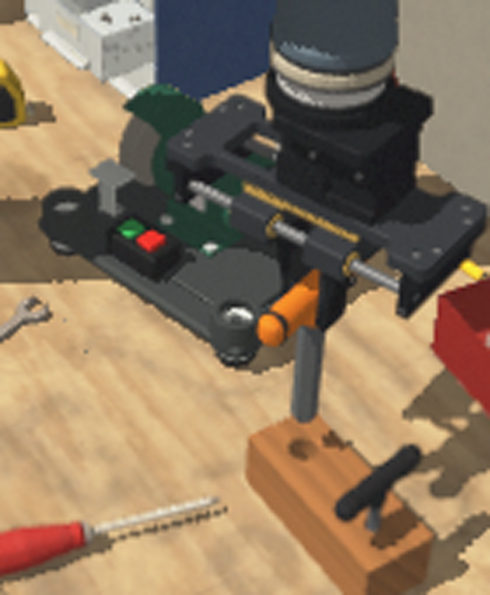

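Crop c4 shows the key drawn out of the block. The tip is at about (304,417), nearly upright, and the boss is visible at (237,315).

```bash
python3 - <<'E'
from h import *
np.set_printoptions(precision=4,suppress=True)
k=lambda x,y,f,a,b:((x+.5)/f-.5+a,(y+.5)/f-.5+b)
im=np.load("scene.npy")
# shaft axis: grey shaft edges per row vs expected projected axis
for r in range(235,262,3):
    row=im[r,285:310].max(1).astype(int);print(r,row)
for z in(.185,.165,.1,.0806):print(z,proj("scene",[.5009,-.3365,z]))
for z in(.078,.0806,.083):print(onz("scene",*k(304,417,3.5,210,140),z))
print(onz("scene",*k(237,315,3.5,210,140),.05))
E
```

```text
235 [226 220 207 190 164 144  76 125 113  97  99  96  79  65  64  64  64  88
 205 223 218 214 209 197 192]
238 [116 144 151 149 124  80  98 101 101 102  99  89  79  80  73  64  64 121
 210 216 218 220 220 217 213]
241 [118 117 113 109 105 102 102 103 101 100  99  86  82  82  82  70  67 140
 186 198 204 208 217 222 224]
244 [111 110 118 116 114 112 200 195 192 109  99  84  83  80  80  66  87 178
 194 192 195 199 207 210 209]
247 [204 204 201 201 203 213 208 197 177 100  95  82  81  81  75  65 114 218
 211 199 193 190 197 203 203]
250 [207 210 212 208 211 214 213 211 166 100  90  81  81  80  71  70 150 217
 211 209 214 214 209 203 195]
253 [217 216 213 214 216 218 213 206 149 100  86  81  82  81  67  78 185 212
 218 222 223 219 213 205 202]
256 [220 220 221 220 220 221 223 216 114  97  82  81  82  79  66  93 181 183
 195 210 217 223 221 218 209]
259 [207 210 217 220 218 216 198 198 176 127  74  81  81  79 111 175 189 194
 195 197 202 205 213 217 222]
0.185 [299.5414 227.4742]
0.165 [299.0438 233.8601]
0.1 [297.5038 253.471 ]
0.0806 [297.0659 259.0057]
[ 0.5017 -0.3333  0.078 ]
[ 0.5002 -0.3352  0.0806]
[ 0.4987 -0.3369  0.083 ]
[ 0.5378 -0.1975  0.05  ]
```

Emit:
{"op": "arm_command", "data": {"targets": [[-0.4,0.6,0,0,0,0],[-0.5,0.75,0,0,0,0],[-0.5,0.75,0,0,0,0],[-0.4,0.6,0,0,0,0],[-0.23,0.365,0,0,0,0]]}}

```text
t: 7.4
tcp_pos: [0.5391, -0.1923, 0.2504]
tool_rot: [179.8, -0.1, -161.5]
ft_force: [-0.1, 0.5, -3.0]
grip_width: 0.0174
grasp_force: 39.9
```

Emit:
{"op": "arm_command", "data": {"targets": [[0,0,0.3,0,0,0],[0,0,0.15,0,0,0],[0,0,0,0,0,0],[0,0,0,0,0,0]]}}

```text
t: 7.8
tcp_pos: [0.5394, -0.1962, 0.2336]
tool_rot: [180.0, -0.0, -161.7]
ft_force: [0.8, -0.1, -3.1]
grip_width: 0.0176
grasp_force: 39.9
```

```bash
python3 - <<'E'
from h import *
s=readout.get_state();print(s["t"],s["q"],s["tcp_pos"],s["tool_rot"],s["ft_force"],s["torque"],s["grip_width"],s["grasp_force"])
im=grab("scene",2);np.save("scene.npy",im);crop("scene",im,230,160,330,260,6,"c5.png")
p=s["tcp_pos"];print(proj("scene",p-[0,0,.171]),proj("scene",[p[0],p[1],.05]))
E
```

```text
7.8 [-3.11259439e+01  3.05941511e+01  9.28267880e+01 -2.34353289e-02
  5.66265485e+01 -1.39399205e+02] [ 0.53941654 -0.19615628  0.23360898] [ 1.79976672e+02 -4.57570267e-02 -1.61713830e+02] [ 0.79643628 -0.1197475  -3.0800525 ] [ 0.14238596 -0.1372335  -0.04660154] 0.01755442559017285 39.90114016458392
[277.67430236 225.74894746] [277.56559801 229.13199968]
```

View pics/c5.png

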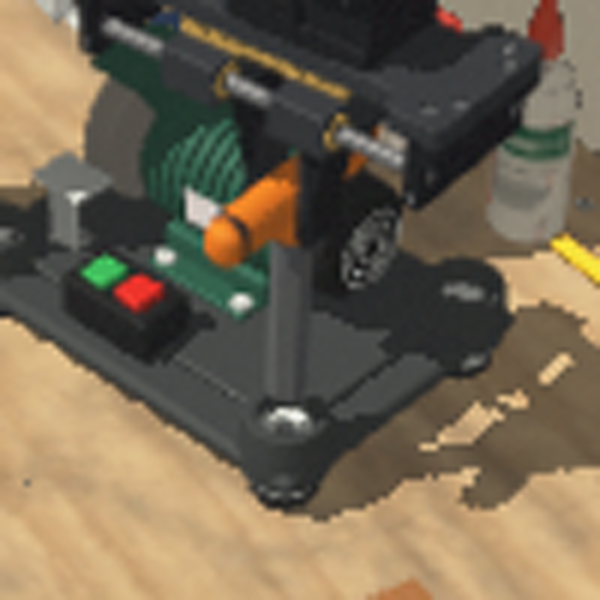

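Crop c5 shows the shaft bottom at about (287,400), centred laterally over the boss (rim 248 to 325). I'll go down by feel.

Emit:
{"op": "arm_command", "data": {"targets": [[0,0,0.2,0,0,0],[0,0,0.2,0,0,0],[0,0,0.05,0,0,0],[0,0,0,0,0,0]]}}

```text
t: 8.3
tcp_pos: [0.5393, -0.1948, 0.2155]
tool_rot: [179.9, -0.1, -161.6]
ft_force: [0.2, 0.3, -2.7]
grip_width: 0.0177
grasp_force: 39.9
```

Emit:
{"op": "arm_command", "data": {"targets": [[0,0,0.06,0,0,0],[0,0,0.03,0,0,0],[0,0,0,0,0,0]]}}

```text
t: 8.6
tcp_pos: [0.5397, -0.1949, 0.2126]
tool_rot: [180.0, -0.0, -161.6]
ft_force: [-0.2, -0.1, -2.0]
grip_width: 0.0183
grasp_force: 39.9
```

```bash
cat > st.py <<'E'
from h import *
s=readout.get_state();print(s["t"],s["q"].round(2),s["tcp_pos"].round(4),s["tool_rot"].round(2),s["ft_force"].round(2),s["torque"].round(3),s["grip_width"].round(4))
E
python3 st.py
```

```text
Traceback (most recent call last):
  File "st.py", line 2, in <module>
    s=readout.get_state();print(s["t"],s["q"].round(2),s["tcp_pos"].round(4),s["tool_rot"].round(2),s["ft_force"].round(2),s["torque"].round(3),s["grip_width"].round(4))
                                                                                                                                                ^^^^^^^^^^^^^^^^^^^^^
AttributeError: 'float' object has no attribute 'round'
```

Emit:
{"op": "arm_command", "data": {"targets": [[0,0,0.05,0,0,0],[0,0,0,0,0,0]]}}

```text
t: 8.8
tcp_pos: [0.5396, -0.1949, 0.2105]
tool_rot: [180.0, -0.0, -161.6]
ft_force: [-0.2, -0.2, -2.7]
grip_width: 0.0178
grasp_force: 39.9
```

Emit:
{"op": "arm_command", "data": {"targets": [[0,0,0.05,0,0,0],[0,0,0,0,0,0]]}}

```text
t: 9.0
tcp_pos: [0.5396, -0.1949, 0.2084]
tool_rot: [180.0, -0.0, -161.6]
ft_force: [-0.0, 1.1, -2.9]
grip_width: 0.0177
grasp_force: 39.9
```

```bash
sed -i 's/,s\["grip_width"\].*/)/' st.py; python3 st.py
```

```text
9.0 [ -31.01   32.6    94.05    0.     53.38 -139.39] [ 0.5396 -0.1949  0.2084] [ 1.7998e+02 -2.0000e-02 -1.6162e+02] [-0.02  1.08 -2.88] [ 0.115 -0.131  0.055]
```

Emit:
{"op": "arm_command", "data": {"targets": [[0,0,0.05,0,0,0],[0,0,0,0,0,0]]}}

```text
t: 9.2
tcp_pos: [0.5399, -0.195, 0.2067]
tool_rot: [-180.0, 0.0, -161.6]
ft_force: [0.4, -0.8, -1.2]
grip_width: 0.0178
grasp_force: 39.9
```

Emit:
{"op": "arm_command", "data": {"targets": [[0,0,0.05,0,0,0],[0,0,0,0,0,0]]}}

```text
t: 9.4
tcp_pos: [0.5404, -0.1952, 0.206]
tool_rot: [-179.9, 0.1, -161.6]
ft_force: [0.7, 0.4, 6.3]
grip_width: 0.0175
grasp_force: 40.0
```

```bash
python3 st.py
```

```text
9.4 [-3.1010e+01  3.2820e+01  9.4110e+01  2.0000e-02  5.2940e+01 -1.3939e+02] [ 0.5404 -0.1952  0.206 ] [-1.7992e+02  9.0000e-02 -1.6163e+02] [0.66 0.37 6.26] [ 0.364  0.154 -0.063]
```

Emit:
{"op": "arm_command", "data": {"targets": [[0,0,0,0,0,0.8],[0,0,0,0,0,0.8],[0,0,0,0,0,0]]}}

```text
t: 9.7
tcp_pos: [0.5402, -0.195, 0.2053]
tool_rot: [-180.0, 0.1, -171.2]
ft_force: [-0.3, 0.6, 1.5]
grip_width: 0.0175
grasp_force: 39.9
```

Emit:
{"op": "arm_command", "data": {"targets": [[0,0,0,0,0,0.8],[0,0,0,0,0,0.8],[0,0,0,0,0,0]]}}

```text
t: 10.0
tcp_pos: [0.5398, -0.1949, 0.2043]
tool_rot: [180.0, 0.0, 179.3]
ft_force: [1.4, 0.1, -1.4]
grip_width: 0.0175
grasp_force: 39.9
```

```bash
python3 st.py
```

```text
10.0 [-3.1010e+01  3.2950e+01  9.4210e+01  2.0000e-02  5.2830e+01 -1.2029e+02] [ 0.5398 -0.1949  0.2043] [1.7999e+02 2.0000e-02 1.7927e+02] [ 1.4   0.11 -1.42] [ 0.242 -0.397  0.008]
```

Emit:
{"op": "arm_command", "data": {"targets": [[0,0,0.05,0,0,0],[0,0,0.025,0,0,0],[0,0,0,0,0,0]]}}

```text
t: 10.3
tcp_pos: [0.5398, -0.1949, 0.2013]
tool_rot: [180.0, -0.0, 179.2]
ft_force: [1.6, 0.4, -3.5]
grip_width: 0.0175
grasp_force: 39.9
```

```bash
python3 st.py
```

```text
10.3 [-3.1010e+01  3.3200e+01  9.4330e+01  1.0000e-02  5.2470e+01 -1.2025e+02] [ 0.5398 -0.1949  0.2013] [179.99  -0.   179.23] [ 1.59  0.41 -3.51] [ 0.204 -0.502  0.001]
```

It's in the socket. I'll seat it deeper.

Emit:
{"op": "arm_command", "data": {"targets": [[0,0,0.05,0,0,0],[0,0,0.025,0,0,0],[0,0,0,0,0,0]]}}

```text
t: 10.6
tcp_pos: [0.5398, -0.1949, 0.1985]
tool_rot: [180.0, 0.0, 179.2]
ft_force: [1.3, 0.0, -2.3]
grip_width: 0.0176
grasp_force: 39.9
```

```bash
python3 st.py
```

```text
10.6 [-3.101e+01  3.344e+01  9.446e+01  1.000e-02  5.211e+01 -1.202e+02] [ 0.5398 -0.1949  0.1985] [179.99   0.   179.18] [ 1.26  0.   -2.33] [ 0.334 -0.472  0.014]
```

Emit:
{"op": "arm_command", "data": {"targets": [[0,0,0.002,0,0,0.9],[0,0,0.002,0,0,0.9],[0,0,0.002,0,0,0.9],[0,0,0.002,0,0,0.9],[0,0,0.002,0,0,0.9]]}}

```text
t: 11.1
tcp_pos: [0.5397, -0.1947, 0.1982]
tool_rot: [180.0, -0.0, 152.0]
ft_force: [1.3, 1.6, -1.6]
grip_width: 0.0179
grasp_force: 40.0
```

Emit:
{"op": "arm_command", "data": {"targets": [[0,0,0.002,0,0,0.9],[0,0,0.002,0,0,0.9],[0,0,0.002,0,0,0.9],[0,0,0.002,0,0,0.9],[0,0,0.002,0,0,0.9]]}}

```text
t: 11.6
tcp_pos: [0.5397, -0.1945, 0.1979]
tool_rot: [180.0, -0.0, 125.0]
ft_force: [1.8, 2.1, -1.9]
grip_width: 0.0175
grasp_force: 40.0
```

```bash
python3 st.py
```

```text
11.6 [-3.099e+01  3.348e+01  9.449e+01  6.000e-02  5.205e+01 -6.600e+01] [ 0.5397 -0.1945  0.1979] [ 1.7997e+02 -4.0000e-02  1.2497e+02] [ 1.81  2.1  -1.87] [ 0.525 -0.53   0.131]
```

Emit:
{"op": "arm_command", "data": {"targets": [[0,0,0.002,0,0,0.9],[0,0,0.002,0,0,0.9],[0,0,0.002,0,0,0.9],[0,0,0.002,0,0,0.9],[0,0,0.002,0,0,0.9]]}}

```text
t: 12.1
tcp_pos: [0.5398, -0.1943, 0.1976]
tool_rot: [180.0, -0.1, 98.0]
ft_force: [1.2, 2.8, -2.1]
grip_width: 0.0176
grasp_force: 40.0
```

Emit:
{"op": "arm_command", "data": {"targets": [[0,0,0.002,0,0,0.9],[0,0,0.002,0,0,0.9],[0,0,0.002,0,0,0.9],[0,0,0.002,0,0,0.9],[0,0,0.002,0,0,0.9]]}}

```text
t: 12.6
tcp_pos: [0.5399, -0.1942, 0.1973]
tool_rot: [-180.0, -0.1, 71.0]
ft_force: [1.4, 3.2, 0.1]
grip_width: 0.0177
grasp_force: 39.9
```

Emit:
{"op": "arm_command", "data": {"targets": [[0,0,0.002,0,0,0.9],[0,0,0.002,0,0,0.9],[0,0,0.002,0,0,0.9],[0,0,0.002,0,0,0.9],[0,0,0.002,0,0,0.9]]}}

```text
t: 13.1
tcp_pos: [0.54, -0.1941, 0.197]
tool_rot: [-180.0, -0.1, 44.0]
ft_force: [2.7, 2.9, 0.2]
grip_width: 0.0173
grasp_force: 39.9
```

Emit:
{"op": "arm_command", "data": {"targets": [[0,0,0.002,0,0,0.9],[0,0,0.002,0,0,0.9],[0,0,0.002,0,0,0.9],[0,0,0.002,0,0,0.9],[0,0,0.002,0,0,0.9]]}}

```text
t: 13.6
tcp_pos: [0.5403, -0.194, 0.1967]
tool_rot: [-179.9, -0.1, 16.9]
ft_force: [1.3, 3.8, -0.2]
grip_width: 0.0173
grasp_force: 39.9
```

```bash
python3 st.py
```

```text
13.6 [-30.95  33.59  94.53   0.17  51.86  42.  ] [ 0.5403 -0.194   0.1967] [-1.7993e+02 -1.1000e-01  1.6940e+01] [ 1.33  3.81 -0.19] [ 1.009 -0.617  0.103]
```

Emit:
{"op": "arm_command", "data": {"targets": [[0,0,0.0015,0,0,0.9],[0,0,0.0015,0,0,0.9],[0,0,0.0015,0,0,0.9],[0,0,0.0015,0,0,0.9]]}}

```text
t: 14.0
tcp_pos: [0.5405, -0.194, 0.1965]
tool_rot: [-179.9, -0.1, -4.7]
ft_force: [2.9, 3.4, -0.6]
grip_width: 0.0178
grasp_force: 39.9
```

```bash
python3 st.py
```

```text
14.0 [-30.95  33.61  94.53   0.19  51.8   63.6 ] [ 0.5405 -0.194   0.1965] [-1.7989e+02 -1.2000e-01 -4.6700e+00] [ 2.87  3.42 -0.6 ] [ 1.01  -0.783  0.069]
```

Emit:
{"op": "arm_command", "data": {"targets": [[0,0,0.0015,0,0,0.9],[0,0,0.0015,0,0,0.9],[0,0,0.0015,0,0,0.9]]}}

```text
t: 14.3
tcp_pos: [0.5408, -0.1941, 0.1963]
tool_rot: [-179.9, -0.1, -20.9]
ft_force: [2.8, 3.9, -0.7]
grip_width: 0.018
grasp_force: 40.0
```

```bash
python3 st.py
```

```text
14.3 [-30.95  33.63  94.52   0.19  51.75  79.8 ] [ 0.5408 -0.1941  0.1963] [-1.7987e+02 -1.2000e-01 -2.0870e+01] [ 2.85  3.92 -0.72] [ 0.997 -0.826  0.128]
```

Emit:
{"op": "arm_command", "data": {"targets": [[0,0,0.0015,0,0,0.9],[0,0,0.0015,0,0,0.9],[0,0,0.0015,0,0,0.9]]}}

```text
t: 14.6
tcp_pos: [0.5409, -0.1943, 0.1962]
tool_rot: [-179.8, -0.1, -37.1]
ft_force: [3.1, 2.1, -1.5]
grip_width: 0.0178
grasp_force: 40.0
```

```bash
python3 st.py
```

```text
14.6 [-30.95  33.65  94.52   0.18  51.7   96.  ] [ 0.5409 -0.1943  0.1962] [-1.7984e+02 -1.2000e-01 -3.7070e+01] [ 3.14  2.12 -1.5 ] [ 0.882 -0.877  0.094]
```

Emit:
{"op": "arm_command", "data": {"targets": [[0,0,0.0015,0,0,0.9],[0,0,0.0015,0,0,0.9],[0,0,0.0015,0,0,0.9]]}}

```text
t: 14.9
tcp_pos: [0.541, -0.1945, 0.196]
tool_rot: [-179.8, -0.1, -53.3]
ft_force: [4.2, 2.4, -1.3]
grip_width: 0.0173
grasp_force: 40.0
```

```bash
python3 st.py
```

```text
14.9 [-30.96  33.67  94.51   0.16  51.66 112.2 ] [ 0.541  -0.1945  0.196 ] [-1.7982e+02 -1.0000e-01 -5.3260e+01] [ 4.16  2.4  -1.27] [ 0.761 -0.941  0.079]
```

Emit:
{"op": "arm_command", "data": {"targets": [[0,0,0.0015,0,0,0.9],[0,0,0.0015,0,0,0.9],[0,0,0.0015,0,0,0.9]]}}

```text
t: 15.2
tcp_pos: [0.541, -0.1947, 0.1958]
tool_rot: [-179.8, -0.1, -69.4]
ft_force: [3.8, 2.9, -1.3]
grip_width: 0.0178
grasp_force: 40.0
```

```bash
python3 st.py
```

```text
15.2 [-30.97  33.69  94.52   0.13  51.62 128.4 ] [ 0.541  -0.1947  0.1958] [-1.7981e+02 -8.0000e-02 -6.9450e+01] [ 3.82  2.86 -1.34] [ 0.696 -0.909  0.101]
```

Emit:
{"op": "arm_command", "data": {"targets": [[0,0,0.0015,0,0,0.9],[0,0,0.0015,0,0,0.9],[0,0,0.0015,0,0,0.9]]}}

```text
t: 15.5
tcp_pos: [0.541, -0.195, 0.1957]
tool_rot: [-179.8, -0.1, -85.6]
ft_force: [3.0, 2.0, -1.1]
grip_width: 0.0174
grasp_force: 39.9
```

```bash
python3 st.py
```

```text
15.5 [-3.098e+01  3.370e+01  9.452e+01  9.000e-02  5.159e+01  1.446e+02] [ 0.541  -0.195   0.1957] [-1.798e+02 -5.000e-02 -8.563e+01] [ 2.98  2.03 -1.1 ] [ 0.552 -0.807  0.211]
```

Emit:
{"op": "arm_command", "data": {"targets": [[0,0,0,0,0,0.8]]}}

```text
t: 15.6
tcp_pos: [0.5409, -0.1951, 0.1957]
tool_rot: [-179.8, -0.1, -90.4]
ft_force: [2.2, 2.1, -1.0]
grip_width: 0.0177
grasp_force: 40.1
```

```bash
python3 st.py
```

```text
15.6 [-3.0980e+01  3.3700e+01  9.4520e+01  5.0000e-02  5.1600e+01  1.4935e+02] [ 0.5409 -0.1951  0.1957] [-1.7982e+02 -6.0000e-02 -9.0360e+01] [ 2.18  2.13 -0.99] [ 0.392 -0.776  0.461]
```

Emit:
{"op": "arm_command", "data": {"targets": [[0,0,0,0,0,0.8]]}}

```text
t: 15.7
tcp_pos: [0.5407, -0.1953, 0.1956]
tool_rot: [-179.8, -0.1, -95.1]
ft_force: [3.2, 0.4, -1.7]
grip_width: 0.0175
grasp_force: 40.3
```

```bash
python3 st.py
```

```text
15.7 [-3.0990e+01  3.3700e+01  9.4520e+01 -2.0000e-02  5.1600e+01  1.5409e+02] [ 0.5407 -0.1953  0.1956] [-1.7985e+02 -9.0000e-02 -9.5070e+01] [ 3.19  0.4  -1.69] [ 0.308 -0.63   0.629]
```

The torque has climbed to 0.63 N m, so the screw is on the firm stop. I'll unwind the spring-up a little, then release.

Emit:
{"op": "arm_command", "data": {"targets": [[0,0,0,0,0,-0.6],[0,0,0,0,0,-0.6],[0,0,0,0,0,0]]}}

```text
t: 16.0
tcp_pos: [0.5408, -0.1951, 0.1956]
tool_rot: [-179.8, -0.0, -87.9]
ft_force: [2.9, 1.8, -1.0]
grip_width: 0.0175
grasp_force: 40.0
```

```bash
python3 st.py
```

```text
16.0 [-3.1000e+01  3.3700e+01  9.4520e+01  8.0000e-02  5.1610e+01  1.4682e+02] [ 0.5408 -0.1951  0.1956] [-1.7983e+02 -4.0000e-02 -8.7860e+01] [ 2.89  1.83 -0.96] [ 0.553 -0.848 -0.087]
```

Emit:
{"op": "arm_command", "data": {"targets": [[0,0,0,0,0,0],[0,0,0,0,0,0],[0,0,0,0,0,0],[0,0,0,0,0,0],[0,0,0,0,0,0]], "grip": 45}}

```text
t: 16.5
tcp_pos: [0.5395, -0.195, 0.195]
tool_rot: [180.0, 0.0, -87.8]
ft_force: [0.6, 0.3, 0.7]
grip_width: 0.0433
grasp_force: 0.0
```

Emit:
{"op": "arm_command", "data": {"targets": [[0,0,-0.3,0,0,0],[0,0,-0.6,0,0,0],[0,0,-0.8,0,0,0],[0,0,-0.8,0,0,0],[0,0,0,0,0,0]]}}

```text
t: 17.0
tcp_pos: [0.542, -0.1962, 0.3008]
tool_rot: [-179.5, -0.4, -87.8]
ft_force: [0.6, -0.7, 0.3]
grip_width: 0.0451
grasp_force: 0.0
```

```bash
python3 - <<'E'
import st
from h import *
im=grab("scene",2);np.save("scene.npy",im);crop("scene",im,220,140,330,260,5,"c6.png")
E
```

```text
17.0 [-31.    25.69  89.03  -0.    64.62 146.82] [ 0.542  -0.1962  0.3008] [-179.46   -0.36  -87.82] [ 0.56 -0.69  0.26] [ 0.103 -0.007 -0.019]
```

View pics/c6.png

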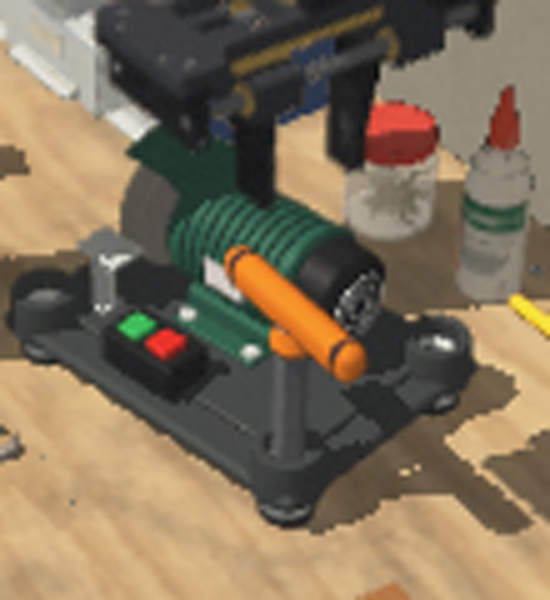

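Crop c6 shows the key standing upright in the front right boss, with its bar from (238,262) to (350,360). The gripper is clear above it and the feet are on the bench. I'm handing the job in.

Emit:
{"op": "arm_command", "data": {"targets": [[0,0,0,0,0,0],[0,0,0,0,0,0],[0,0,0,0,0,0]]}}

```text
t: 17.4
tcp_pos: [0.5392, -0.1947, 0.294]
tool_rot: [179.9, 0.1, -87.8]
ft_force: [-0.3, -1.0, 0.4]
grip_width: 0.0451
grasp_force: 0.0
```

```bash
python3 -c "
from station import job
print(job.job_done())"
```

```text
the job is handed in; nothing more can be done
None
```

I turned the foot screw clockwise about 260° in one grasp until it hit a firm stop, left the big key standing in the socket with the gripper clear, and handed the job in at 17.4 s; no verdict came back, and I judged the grinder level only from that stop and the last picture.

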